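Load a row of dropper bottles into the feeder behind its follower

ROBOT

A 6-joint arm with a two-finger parallel gripper is mounted at the origin on a cart in front of the work surface, level with it; the furniture and walls round the work are solid. World frame = base frame: x ahead of the robot, y to its left, z up, the work surface at z = 0. Lengths are in m, angles in rad, forces in N, time in s.
With the tool pointing down it reaches from about 0.3 to 0.85 m from the base axis. Payload 5.4 kg.
Tool frame: the origin (TCP) lies at the centre of the arm's flange, where the gripper is bolted on; the fingertips stand 173 mm ahead of it and the grasp point (between the pads) lies 155 mm ahead of it; z points along the fingers, y is the line along which they close (so a half turn about z gives the same grasp; the last joint's range is limited). The gripper opens to 85 mm and grips with 20 to 120 N. Pads are 22 mm wide; open, the fingers measure 114 mm over their backs; the gripper's body (76 mm by 85 mm) begins 54 mm behind the grasp point. The pads swing forward as they close: fully open they stand 13 mm farther back than shut.
Start: joints at [-1.439, 0.158, 1.597, -0, 1.386, -0.21], TCP at [0.193, -0.542, 0.405] pointing down, gripper open.
Joint ranges: [-2.91, 2.91], [-0.94, 2.29], [0.18, 2.7], [-1.29, 4.43], [0.17, 2.64], [-3, 3]. Speed limits (rad/s): [2.57, 2.57, 3.14, 3.14, 3.14, 3.14].

INTERFACE

Orientations are given as a rotation vector (axis times angle).
In Python, from bench import * gives the robot as it stands. The module is installed in compiled form; this text tells all that it offers.
- The arm moves only by the tool step_arm, never from a script. Its argument "plan" is a list that holds one entry, the list of rows, each a list of 6 numbers: the shift along the tool's x, y, z in units of 25 mm (1.0 is 25 mm), then the turn, a rotation vector about the tool's x, y, z in units of 6 degrees (1.0 is 6 degrees). A call has exactly 8 rows; each row shifts and turns the commanded pose from where the row before left it, along the tool's axes as they then stand; what a row does not reach is not made up. A row lasts 1/10 s, in which the tool goes at most 50 mm and 8.59 degrees, less where a joint would pass 70% of its speed; a pose out of reach is approached as far as the arm can. A call is refused whole if a number of a shift passes 1 or a number of a turn 1, either way. A call with a gripper value outside its range is refused whole. "hand" is the opening, from 0 (shut) to 1 (fully open), set as the call begins (left out, the last holds). The fingers move at their own pace and stop on an object; the grip force is fixed at half the most. Time passes only in rows, so rows that do not move let the fingers close, or fill a call up. It gives the time, the measured TCP pose, the force, the opening and the grip force at its end, in the units of the state.
- observe(): the state, without advancing time (a new reading comes with each control period).
- read_camera(name): name is "side" or "top" or "wrist"; returns the picture (384x512x3 uint8, blue, green, red); there is no depth.
- calibration(name): a dict with "K" (3x3 intrinsics, pixels), "dist_coeffs" ([k1, k2, p1, p2, k3] as OpenCV has them; the pictures are not rectified), "origin" and "orientation" of the camera in the world; the wrist camera has in their place "mount" (4x4, takes a point from camera to tool coordinates, whose origin is the TCP and whose axes are the flange's). Camera axes: x right, y down, z forward; pixel columns grow to the right and rows downward; lengths in m; the calibration is good to about 2 mm. A picture is of the moment at which its call begins: read the wrist's pose just before it. calibration takes no time and is no camera call.
- job_done(): hands the job in; it is judged then, once.
The state is a dict: "clock": time; "joints": joint angles; "joint_vel": joint speeds; "tau": joint torques, N m; "tcp_pos": TCP position; "tcp_rot": TCP orientation; "ft_force": force on the tool from outside, world axes, zero at the start; "torque": the same for the moment, N m; "opening": finger opening in m; "gripper_force": force on a finger pad.
Only numpy, scipy, OpenCV 4.12 (cv2) and the standard library are available. Lean on these libraries where they do the work, as an engineer would, in place of code of your own. Each camera call takes 0.05 s, during which the arm holds its last target. There are 200 camera calls.

TASK

Load the bottle feeder: set the steel follower block down in the loading lane behind the row of four amber dropper bottles, rubber face towards them, and push the whole row with it, straight and upright, into the housing until the first bottle is pressed home on the sprung stop that you can only feel: some 6 N more than it takes to slide the row along, as the glass cracks above 20 N. Then ease off and let go, leaving the follower standing square in the lane and holding the row closed up against the stop. Do not disturb the other things on the bench.

Things in the scene. Friction and masses are not known exactly. Their poses are not given: they have to be found in the camera images.
- feeder: Bottle feeder, fixed: a bare aluminium loading lane leading into a white housing 140 mm long, 114 wide, 152 high, with an opening 45 mm wide. Origin: on the bench under the middle of the opening. x: loading direction along the lane's middle, into the housing; y: to the fence; z up. The deck's top is 6 mm up and runs from x = -345 mm to 0 and on inside.
- lane_mouth (a point): Middle of the housing's opening, on the deck. Beyond it, out of sight, is an adjustable sprung stop plate: its face stands 52 to 95 mm inside the opening, set differently each time. It yields 5 mm, damped, its push rising from 1 to 9 N, then it is solid.
- lane_tail (a point): Middle of the lane at its open end, on the deck, 345 mm before the opening. A straight fence 36 mm high runs along the whole lane, its face 22.5 mm from the middle (feeder y = +22.5 mm). The other side is open but for a wall as high at y = -22.5 mm from x = -85 mm to 0, flared outward to y = -36 mm at x = -150 mm.
- follower: Steel block 60 mm long (x), 40 wide (y), 42 high, 0.80 kg, with a black rubber front face (at x = +30 mm) and a black upright grip on top (30 mm along x, 16 along y, from 42 to 87 mm above the underside, its middle at x = -12 mm). Origin: centre of the underside; z up. It starts on the bench clear of the lane. On the deck it drags with 4 to 6 N, enough to hold the row on the stop.
- follower_face (a point): Middle of the follower's rubber face, 21.5 mm above its underside.
- bottle_1: Amber glass dropper bottle, first of the row, nearest the housing: 41 mm across the round body up to 56 mm height, black cap and bulb 20 mm across up to 114 mm, about 75 g. Origin: centre of the underside; z up. It stands loosely on the deck, 1 to 11 mm from its neighbour, up to 8 mm off the lane's middle. Glass: cracks above 20 N.
- bottle_2: Amber glass dropper bottle, second of the row: 41 mm across the round body up to 56 mm height, black cap and bulb 20 mm across up to 114 mm, about 75 g. Origin: centre of the underside; z up. It stands loosely on the deck, 1 to 11 mm from its neighbour, up to 8 mm off the lane's middle. Glass: cracks above 20 N.
- bottle_3: Amber glass dropper bottle, third of the row: 41 mm across the round body up to 56 mm height, black cap and bulb 20 mm across up to 114 mm, about 75 g. Origin: centre of the underside; z up. It stands loosely on the deck, 1 to 11 mm from its neighbour, up to 8 mm off the lane's middle. Glass: cracks above 20 N.
- bottle_4: Amber glass dropper bottle, last of the row, farthest from the housing: 41 mm across the round body up to 56 mm height, black cap and bulb 20 mm across up to 114 mm, about 75 g. Origin: centre of the underside; z up. It stands loosely on the deck, 1 to 11 mm from its neighbour, up to 8 mm off the lane's middle. Glass: cracks above 20 N.
- beaker: Bystander: small clear plastic beaker, 55 x 62 x 71 mm. Origin: centre of the underside.
- label_roll: Bystander: white roll of labels lying flat, 74 mm across, 34 mm high. Origin: centre of the underside.
- film_roll: Bystander: white roll of sealing film standing on end, 52 mm across, 50 mm high. Origin: centre of the underside.
- buffer_bottle: Bystander: clear screw-cap bottle with a yellow cap, 55 mm across, 102 mm high. Origin: centre of the underside.
Not all that is in view belongs to the job. Leave any purple look-alike of the bottle_2 alone.

How it is judged:
On the way, in this order (a step that is already met when the one before it is completed fails the run):
1. The follower stands square on the deck, in the lane behind the last bottle, before the row has been pressed home (y of follower in the frame of feeder between -0.006 and 0.006 m and z of follower in the frame of feeder below 0.01 m and angle between the x axis of follower and the x axis of feeder, either way round below 0.1 rad and angle between follower's own z axis and vertical below 0.06 rad and x of follower in the frame of feeder above -0.345 m), for 0.2 s.
2. The first bottle is pressed home on the sprung stop inside the housing, with more than 4 N (x of bottle_1 in the frame of feeder above 0.03 m and contact force between bottle_1 and feeder above 4 N), for 0.2 s.
At the end, for the whole second after the job is handed in: All four bottles upright within 5 mm of the lane's middle, gaps under 2 mm, the first in the housing still pressing on the stop (over 1.3 N); the follower square on the deck within 6 mm of the middle and its rubber face within 3 mm of the last bottle; all at rest (y of bottle_1 in the frame of feeder between -0.005 and 0.005 m and angle between each of bottle_1, bottle_2, bottle_3, bottle_4, follower's own z axis and vertical below 0.06 rad and z of each of bottle_1, bottle_2, bottle_3, bottle_4 in the frame of feeder below 0.012 m and linear speed of each of bottle_1, bottle_2, bottle_3, bottle_4, follower below 0.01 m/s and y of bottle_2 in the frame of feeder between -0.005 and 0.005 m and y of bottle_3 in the frame of feeder between -0.005 and 0.005 m and y of bottle_4 in the frame of feeder between -0.005 and 0.005 m and horizontal distance between bottle_1 and bottle_2 below 0.043 m and horizontal distance between bottle_2 and bottle_3 below 0.043 m and horizontal distance between bottle_3 and bottle_4 below 0.043 m and x of bottle_1 in the frame of feeder above 0.03 m and contact force between bottle_1 and feeder above 1.3 N and horizontal distance between follower_face and bottle_4 below 0.0235 m and y of follower in the frame of feeder between -0.006 and 0.006 m and z of follower in the frame of feeder below 0.01 m and angle between the x axis of follower and the x axis of feeder, either way round below 0.1 rad); the robot touches nothing.
It fails at once if A bottle is tipped by more than 0.35 rad (angle between any of bottle_1, bottle_2, bottle_3, bottle_4's own z axis and vertical above 0.35 rad).
It fails at once if A bottle is pressed with more than 20 N (cracked glass) (contact force between any of follower, the arm, the fingers, bottle_3 and bottle_4 above 20 N or contact force between any of bottle_1, bottle_2, bottle_3, bottle_4 and feeder above 20 N or contact force between any of the arm, the fingers and bottle_1 above 20 N or contact force between any of the arm, the fingers, bottle_1 and bottle_2 above 20 N or contact force between any of the arm, the fingers, bottle_2 and bottle_3 above 20 N).
It fails at once if A bystander is moved by more than 20 mm (distance of any of beaker, label_roll, film_roll, buffer_bottle from where it was at the start of the episode above 0.02 m).
It also fails if it takes over 69 s, if anything falls off the work surface, if the arm or the gripper's body presses on something with over 40 N, if the wrist force passes 120 N, or if a joint passes its speed limit or range.

## Working session

There is one attempt and no reset: what is moved stays moved. The work goes in short steps, Python scripts to look and compute and a tool call to move; the robot and the scene stay as the last step left them, time stands still between calls to the robot, and variables do not carry over. Pictures are saved under pics/ and viewed, at most 10 in all, crops included, and the job is handed in when it is done.

Besides the shell and the picture viewer there is one more tool, called after "Emit:" as a command line: name --argument value ..., lists and objects as JSON in quotes. step_arm: Moves the arm, as the interface text tells. Its arguments: {"type":"object","properties":{"plan":{"type":"array","items":{"type":"array","items":{"type":"array","items":{"type":"number"}}}},"hand":{"type":"number"}},"required":["plan"]}

```bash
mkdir -p pics; cat > h.py <<'E'
import numpy as np, cv2
from scipy.spatial.transform import Rotation as R
from bench import *
np.set_printoptions(precision=4,suppress=True)
def campose(n,s=None):
    c=calibration(n)
    if n=="wrist":
        T=np.eye(4);T[:3,:3]=R.from_rotvec(s["tcp_rot"]).as_matrix();T[:3,3]=s["tcp_pos"]
        M=T@np.array(c["mount"]);return c,M[:3,:3],M[:3,3]
    o=np.array(c["orientation"],float)
    Rm=o if o.shape==(3,3) else R.from_rotvec(o).as_matrix()
    return c,Rm,np.array(c["origin"],float)
def ray(n,px,z,s=None):
    c,Rm,o=campose(n,s)
    u=cv2.undistortPoints(np.array(px,float).reshape(-1,1,2),np.array(c["K"]),np.array(c["dist_coeffs"])).reshape(-1,2)
    d=np.c_[u,np.ones(len(u))]@Rm.T
    return o+d*((z-o[2])/d[:,2])[:,None]
def proj(n,P,s=None):
    c,Rm,o=campose(n,s)
    q=(np.array(P,float).reshape(-1,3)-o)@Rm
    return cv2.projectPoints(q,np.zeros(3),np.zeros(3),np.array(c["K"]),np.array(c["dist_coeffs"]))[0].reshape(-1,2)
E
python3 - <<'E'
from h import *
s=observe();print(s["clock"],s["tcp_pos"],s["tcp_rot"],s["ft_force"])
for n in("side","top","wrist"):
    im=read_camera(n);cv2.imwrite(f"pics/{n}0.png",im);c=calibration(n);print(n,{k:np.round(v,3).tolist() for k,v in c.items()})
a=cv2.imread("pics/top0.png");cv2.imwrite("pics/top0b.png",cv2.resize(a,(800,600),interpolation=cv2.INTER_CUBIC))
E
```

```text
0.0 [ 0.1927 -0.5415  0.4037] [-3.0939 -0.5339 -0.0001] [-0.8229 -0.4588 -0.3075]
side {'K': [[431.736, 0.0, 253.449], [0.0, 431.736, 189.238], [0.0, 0.0, 1.0]], 'dist_coeffs': [0.025, 0.0, 0.0, 0.0, 0.0], 'origin': [0.266, 0.972, 0.856], 'orientation': [-0.463, 2.738, -1.212]}
top {'K': [[497.53, 0.0, 258.235], [0.0, 497.53, 197.686], [0.0, 0.0, 1.0]], 'dist_coeffs': [0.015, 0.0, 0.0, 0.0, 0.0], 'origin': [0.404, 0.136, 1.158], 'orientation': [-2.143, 2.16, -0.174]}
wrist {'K': [[338.286, 0.0, 254.367], [0.0, 338.286, 187.527], [0.0, 0.0, 1.0]], 'dist_coeffs': [-0.048, 0.0, 0.0, 0.0, 0.0], 'mount': [[0.0, -0.954, -0.3, 0.077], [1.0, -0.0, 0.001, 0.001], [-0.001, -0.3, 0.954, 0.032], [0.0, 0.0, 0.0, 1.0]]}
```

View pics/top0b.png

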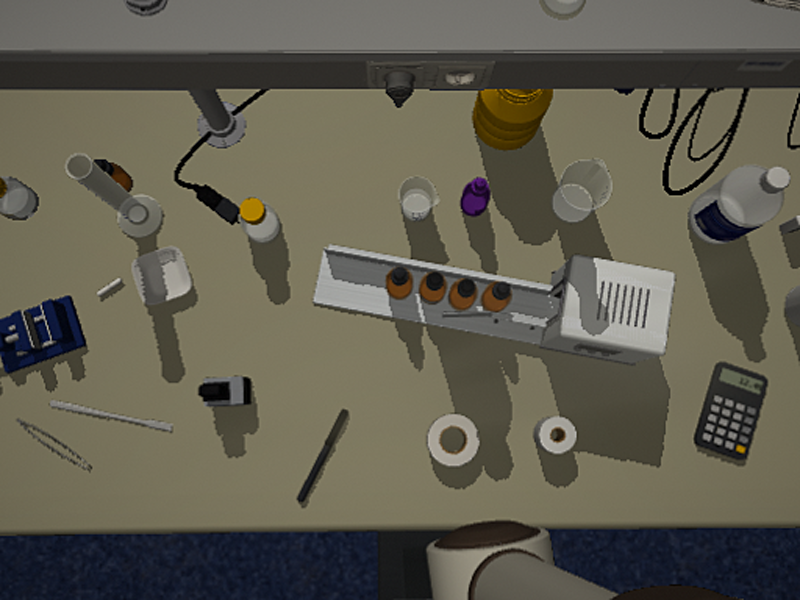

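View pics/side0.png

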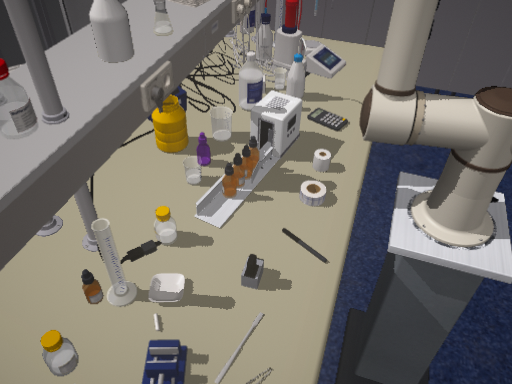

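The top picture shows the lane from (318,275) to the housing at (560–670,260–350). The four amber bottles stand at (400,283), (433,288), (463,294) and (496,296), and the steel block with the black grip is at (225,391). The side picture agrees.

Candidates for the follower:
- The steel block with the black grip at (225,391), rubber face at its right edge. This is the one I choose.
- The blue tray at (40,335), which is not it.
- The white dish at (163,275), which is not it.

Look-alikes to leave alone are the purple bottle at (476,197) and the amber bottle far left at (115,177). Next I'll take a close crop to check the choice.

```bash
python3 - <<'E'
from h import *
a=cv2.imread("pics/top0.png")
f=cv2.resize(a[235:275,120:170],(500,400),interpolation=cv2.INTER_CUBIC)   # x10, origin 120,235
l=cv2.resize(a[150:235,195:435],(800,283),interpolation=cv2.INTER_CUBIC) # x3.333
o=np.zeros((600,800,3),np.uint8);o[:283]=l;o[290:590,:375]=cv2.resize(f,(375,300))  #x7.5
cv2.imwrite("pics/c1.png",o)
E
```

```text
(no output)
```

View pics/c1.png

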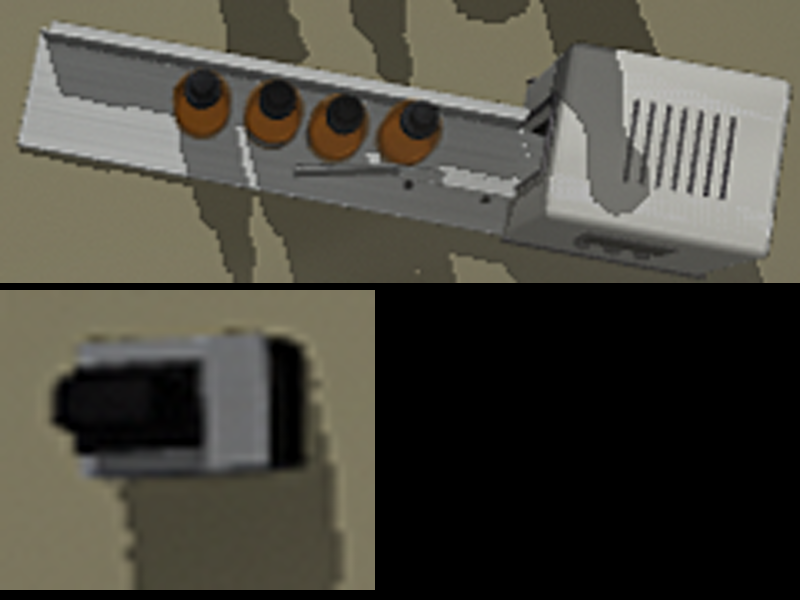

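The crop confirms the choice: a steel block with a black grip, and its rubber face on the right at crop (290,400). It is already roughly lined up with the lane. Now I'll compute poses.

```bash
cat >> h.py <<'E'
def F2W(p,X):
    c,s=np.cos(p[2]),np.sin(p[2]);X=np.array(X,float).reshape(-1,3)
    return np.c_[p[0]+c*X[:,0]-s*X[:,1],p[1]+s*X[:,0]+c*X[:,1],X[:,2]]
E
python3 - <<'E'
from h import *
from scipy.optimize import least_squares as LS
L=lambda q:np.array(q,float)/3.3333+[195,150]
Fp=lambda q:(np.array(q,float)-[0,290])/7.5+[120,235]
fol=[[304,342],[302,466],[84,472],[78,345]]
M=[[.03,.02,.042],[.03,-.02,.042],[-.03,-.02,.042],[-.03,.02,.042]]
r=LS(lambda p:(proj("top",F2W(p,M))-Fp(fol)).ravel(),[.2,.4,-1.6]);print("fol",r.x,r.x[2]*57.3,r.fun)
hs=[[572,42],[792,82],[770,256],[546,214]]
H=[[0,.057,.152],[.14,.057,.152],[.14,-.057,.152],[0,-.057,.152]]
r=LS(lambda p:(proj("top",F2W(p,H))-L(hs)).ravel(),[.4,.0,-1.7]);p=r.x;print("fd",p,p[2]*57.3,r.fun)
w=ray("top",L([[20,145],[500,236]]),0.006);print("near deck edge",w)
w2=ray("top",L([[46,36],[520,118]]),0.042);print("fence top",w2)
c,s=np.cos(p[2]),np.sin(p[2]);T=np.array([[c,s],[-s,c]])
print((w[:,:2]-p[:2])@T.T,(w2[:,:2]-p[:2])@T.T)
b=ray("top",L([[204,82],[278,95],[346,108],[419,115]]),0.112);print("bott",b,(b[:,:2]-p[:2])@T.T)
d=w2[1]-w2[0];print(np.degrees(np.arctan2(d[1],d[0])));d=w[1]-w[0];print(np.degrees(np.arctan2(d[1],d[0])))
# overlays
a=cv2.imread("pics/top0.png");a=cv2.resize(a[140:280,110:440],(800,339),interpolation=cv2.INTER_CUBIC);k=800/330
def dl(P,col):
    q=(proj("top",P)-[110,140]+.5)*k
    cv2.polylines(a,[np.int32(q*8)],False,col,1,cv2.LINE_AA,3)
dl(F2W(p,[[-.345,.0225,.006],[0,.0225,.006]]),(0,0,255))
dl(F2W(p,[[-.345,.0225,.042],[0,.0225,.042]]),(0,255,0))
dl(F2W(p,[[-.345,.0225,.006],[-.345,-.0225,.006],[0,-.0225,.006]]),(255,0,0))
dl(F2W(p,[[-.15,-.036,.042],[-.085,-.0225,.042],[0,-.0225,.042]]),(255,0,255))
dl(F2W(p,H+H[:1]),(0,255,255))
cv2.imwrite("pics/ov.png",a)
E
```

```text
fol [ 0.4523  0.3708 -1.5485] -88.72696349261885 [-1.3863 -0.8848 -1.0963  0.6397  0.7774  0.7017  1.701  -0.4517]
fd [ 0.5712 -0.0929 -1.7606] -100.88386875291837 [-0.2208 -1.1287  0.7963 -1.0263  0.1622  0.9651 -0.7306  1.1015]
near deck edge [[ 0.5854  0.2526  0.006 ]
 [ 0.5188 -0.0828  0.006 ]]
fence top [[ 0.6554  0.2317  0.042 ]
 [ 0.5961 -0.0925  0.042 ]]
[[-0.342  -0.0513]
 [-0.0001 -0.0534]] [[-0.3347  0.0214]
 [-0.0052  0.0244]]
bott [[ 0.6088  0.1242  0.112 ]
 [ 0.6     0.0768  0.112 ]
 [ 0.5913  0.0333  0.112 ]
 [ 0.5864 -0.0134  0.112 ]] [[-0.2204 -0.0041]
 [-0.1722 -0.0037]
 [-0.1278 -0.0041]
 [-0.081  -0.0001]]
-100.35419568011478
-101.22939210326166
```

View pics/ov.png

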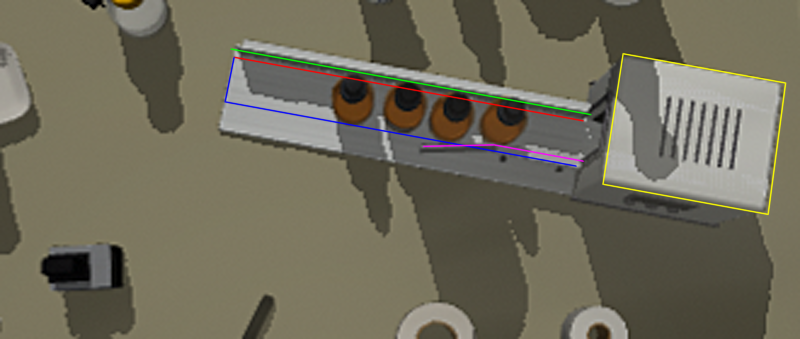

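The fit lies on the lane, fence and housing to about 1 px. The feeder is at (0.571,-0.093), yaw -100.9°; the follower at (0.452,0.371), yaw about -88.7°. Now the move to above the follower.

```bash
cat >> h.py <<'E'
def yaw(s): 
    x=R.from_rotvec(s["tcp_rot"]).as_matrix()[:,0];return np.degrees(np.arctan2(x[1],x[0]))
def plan(s,way,yt,n):
    """rows through waypoints, n rows each leg list; turning evenly at 6deg/row until yt"""
    y=yaw(s);p=np.array(s["tcp_pos"]);out=[]
    for w,k in zip(way,n):
        st=(np.array(w)-p)/k
        for i in range(k):
            a=np.radians(y);d=st/.025
            dy=np.clip(yt-y,-6,6)
            out.append([round(np.cos(a)*d[0]+np.sin(a)*d[1],1),round(np.sin(a)*d[0]-np.cos(a)*d[1],1),round(-d[2],1),0,0,round(-dy/6,1)]);y+=dy
        p=np.array(w)
    return out
E
python3 - <<'E'
from h import *
s=observe();print(s["tcp_pos"],yaw(s))
o=plan(s,[(.40,-.02,.40),(.452,.383,.36)],91.3,[24,16])
for i in range(0,40,8):print(o[i:i+8])
E
```

```text
[ 0.1927 -0.5415  0.4039] 19.583510577487015
[[np.float64(0.6), np.float64(-0.7), np.float64(0.0), 0, 0, np.float64(-1.0)], [np.float64(0.7), np.float64(-0.6), np.float64(0.0), 0, 0, np.float64(-1.0)], [np.float64(0.7), np.float64(-0.6), np.float64(0.0), 0, 0, np.float64(-1.0)], [np.float64(0.8), np.float64(-0.5), np.float64(0.0), 0, 0, np.float64(-1.0)], [np.float64(0.8), np.float64(-0.4), np.float64(0.0), 0, 0, np.float64(-1.0)], [np.float64(0.9), np.float64(-0.3), np.float64(0.0), 0, 0, np.float64(-1.0)], [np.float64(0.9), np.float64(-0.2), np.float64(0.0), 0, 0, np.float64(-1.0)], [np.float64(0.9), np.float64(-0.1), np.float64(0.0), 0, 0, np.float64(-1.0)]]
[[np.float64(0.9), np.float64(-0.0), np.float64(0.0), 0, 0, np.float64(-1.0)], [np.float64(0.9), np.float64(0.1), np.float64(0.0), 0, 0, np.float64(-1.0)], [np.float64(0.9), np.float64(0.2), np.float64(0.0), 0, 0, np.float64(-1.0)], [np.float64(0.9), np.float64(0.3), np.float64(0.0), 0, 0, np.float64(-1.0)], [np.float64(0.9), np.float64(0.4), np.float64(0.0), 0, 0, np.float64(-0.0)], [np.float64(0.9), np.float64(0.4), np.float
[... 1338 characters left out ...]
0.0)], [np.float64(1.0), np.float64(0.2), np.float64(0.1), 0, 0, np.float64(-0.0)]]
[[np.float64(1.0), np.float64(0.2), np.float64(0.1), 0, 0, np.float64(-0.0)], [np.float64(1.0), np.float64(0.2), np.float64(0.1), 0, 0, np.float64(-0.0)], [np.float64(1.0), np.float64(0.2), np.float64(0.1), 0, 0, np.float64(-0.0)], [np.float64(1.0), np.float64(0.2), np.float64(0.1), 0, 0, np.float64(-0.0)], [np.float64(1.0), np.float64(0.2), np.float64(0.1), 0, 0, np.float64(-0.0)], [np.float64(1.0), np.float64(0.2), np.float64(0.1), 0, 0, np.float64(-0.0)], [np.float64(1.0), np.float64(0.2), np.float64(0.1), 0, 0, np.float64(-0.0)], [np.float64(1.0), np.float64(0.2), np.float64(0.1), 0, 0, np.float64(-0.0)]]
```

Emit:
step_arm --plan '[[[0.6,-0.7,0,0,0,-1],[0.7,-0.6,0,0,0,-1],[0.7,-0.6,0,0,0,-1],[0.8,-0.5,0,0,0,-1],[0.8,-0.4,0,0,0,-1],[0.9,-0.3,0,0,0,-1],[0.9,-0.2,0,0,0,-1],[0.9,-0.1,0,0,0,-1]]]' --hand 1

```text
clock: 0.95
tcp_pos: [0.2593, -0.3686, 0.4044]
tcp_rot: [-2.607, -1.752, -0.0]
ft_force: [0.1, -0.1, -0.1]
opening: 0.0856
gripper_force: 0.0
```

Emit:
step_arm --plan '[[[0.9,0,0,0,0,-1],[0.9,0.1,0,0,0,-1],[0.9,0.2,0,0,0,-1],[0.9,0.3,0,0,0,-1],[0.9,0.4,0,0,0,0],[0.9,0.4,0,0,0,0],[0.9,0.4,0,0,0,0],[0.9,0.4,0,0,0,0]]]'

```text
clock: 1.75
tcp_pos: [0.3323, -0.1928, 0.4045]
tcp_rot: [-2.191, -2.252, -0.0]
ft_force: [1.1, 1.4, 0.5]
opening: 0.0854
gripper_force: 0.0
```

Emit:
step_arm --plan '[[[0.9,0.4,0,0,0,0],[0.9,0.4,0,0,0,0],[0.9,0.4,0,0,0,0],[0.9,0.4,0,0,0,0],[0.9,0.4,0,0,0,0],[0.9,0.4,0,0,0,0],[0.9,0.4,0,0,0,0],[0.9,0.4,0,0,0,0]]]'

```text
clock: 2.55
tcp_pos: [0.4073, -0.0106, 0.4045]
tcp_rot: [-2.19, -2.252, 0.0]
ft_force: [0.8, -0.5, 0.3]
opening: 0.0854
gripper_force: 0.0
```

Emit:
step_arm --plan '[[[1,0.1,0.1,0,0,0],[1,0.1,0.1,0,0,0],[1,0.1,0.1,0,0,0],[1,0.1,0.1,0,0,0],[1,0.1,0.1,0,0,0],[1,0.1,0.1,0,0,0],[1,0.1,0.1,0,0,0],[1,0.1,0.1,0,0,0]]]'

```text
clock: 3.35
tcp_pos: [0.4214, 0.1898, 0.3843]
tcp_rot: [-2.19, -2.252, 0.001]
ft_force: [0.1, 0.5, 1.2]
opening: 0.0852
gripper_force: 0.0
```

Emit:
step_arm --plan '[[[1,0.1,0.1,0,0,0],[1,0.1,0.1,0,0,0],[1,0.1,0.1,0,0,0],[1,0.1,0.1,0,0,0],[1,0.1,0.1,0,0,0],[1,0.1,0.1,0,0,0],[1,0.1,0.1,0,0,0],[0,0,0,0,0,0]]]'

```text
clock: 4.15
tcp_pos: [0.4338, 0.3661, 0.3664]
tcp_rot: [-2.187, -2.254, 0.001]
ft_force: [-0.5, -0.1, -0.3]
opening: 0.0854
gripper_force: 0.0
```

```bash
python3 - <<'E'
from h import *
s=observe();print(s["clock"],s["tcp_pos"],s["tcp_rot"],yaw(s),s["joints"],s["ft_force"])
im=read_camera("wrist");cv2.imwrite("pics/w1.png",im);np.savez("w1.npz",p=s["tcp_pos"],r=s["tcp_rot"])
E
```

```text
4.15 [0.4338 0.3661 0.3664] [-2.187 -2.254  0.001] 91.72995670186916 [0.488  0.171  1.6602 0.0008 1.3114 0.4576] [-0.4555 -0.0546 -0.2695]
```

View pics/w1.png

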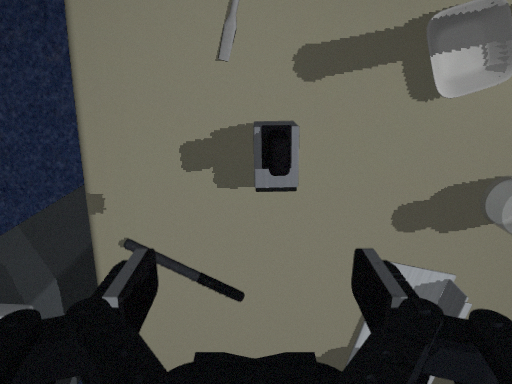

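The wrist view shows the follower with its top face at (254–298, 122–190), the black rubber edge at its lower side (275,188) and the grip at (277,152).

```bash
python3 - <<'E'
from h import *
from scipy.optimize import least_squares as LS
d=np.load("w1.npz");s=dict(tcp_pos=d["p"],tcp_rot=d["r"])
im=cv2.imread("pics/w1.png");g=cv2.cvtColor(im,cv2.COLOR_BGR2GRAY).astype(int)
for r in(172,178,182):print(r,g[r,246:306].tolist())
print(g[110:135,258].tolist(),g[180:200,262].tolist(),g[180:200,292].tolist())
G=g[120:175,256:298]
m=(g<28)&(np.indices(g.shape)[0]>110)&(np.indices(g.shape)[0]<183)&(abs(np.indices(g.shape)[1]-276)<18);ys,xs=np.nonzero(m);print("grip",xs.min(),xs.max(),ys.min(),ys.max())
M=[[.03,.02,.042],[.03,-.02,.042],[-.03,-.02,.042],[-.03,.02,.042]]
q=[[297.3,190],[255,190.5],[253.5,122],[298.5,121.5]]
r=LS(lambda p:(proj("wrist",F2W(p,M),s)-q).ravel(),[.45,.37,-1.55]);print(r.x,np.degrees(r.x[2]),r.fun)
print(proj("wrist",F2W(r.x,[[x,y,.087] for x,y in((.003,.008),(.003,-.008),(-.027,-.008),(-.027,.008))]),s))
E
```

```text
172 [77, 78, 73, 71, 76, 73, 73, 71, 65, 91, 105, 106, 109, 107, 107, 103, 104, 106, 107, 109, 108, 111, 106, 94, 5, 9, 8, 12, 14, 8, 15, 15, 16, 17, 15, 0, 16, 6, 21, 12, 14, 16, 36, 85, 108, 106, 106, 106, 109, 107, 111, 110, 108, 117, 119, 117, 119, 116, 117, 116]
178 [75, 76, 75, 76, 76, 76, 77, 72, 66, 86, 105, 103, 106, 109, 105, 107, 106, 106, 102, 109, 109, 110, 109, 104, 105, 105, 108, 107, 103, 100, 104, 105, 104, 105, 104, 106, 104, 102, 106, 108, 105, 107, 109, 108, 106, 106, 107, 109, 106, 107, 108, 107, 105, 116, 117, 117, 117, 116, 116, 115]
182 [71, 72, 76, 75, 74, 74, 75, 73, 68, 88, 103, 108, 107, 106, 106, 107, 105, 105, 104, 105, 109, 109, 107, 104, 106, 105, 105, 103, 104, 102, 107, 108, 108, 108, 106, 105, 106, 107, 107, 105, 106, 108, 111, 111, 106, 105, 108, 110, 105, 108, 108, 108, 107, 119, 116, 118, 118, 117, 120, 115]
[117, 116, 120, 118, 119, 119, 121, 118, 117, 118, 120, 80, 59, 52, 55, 58, 67, 105, 109, 109, 110, 104, 108, 74, 73] [107, 104, 105, 103, 104, 107, 103, 92, 22, 25, 19, 38, 114, 114, 118, 115, 115, 117, 118, 117] [106, 110, 108, 108, 107, 102, 104, 38, 18, 20, 19, 87, 115, 118, 118, 118, 116, 115, 116, 117]
grip 262 290 125 175
[ 0.4526  0.3789 -1.5224] -87.22640579714346 [ 0.7313 -1.1089 -0.9457 -0.8592 -0.7158  1.05    0.919   0.7654]
[[290.2634 173.3477]
 [269.1737 173.7055]
 [268.9645 134.1682]
 [290.7983 133.8035]]
```

```bash
python3 - <<'E'
from h import *
from scipy.optimize import least_squares as LS
d=np.load("w1.npz");s=dict(tcp_pos=d["p"],tcp_rot=d["r"])
M=[[.03,.02,.042],[.03,-.02,.042],[-.03,-.02,.042],[-.03,.02,.042]]
q=[[298.3,190.7],[254.9,191.2],[254.5,126.8],[299,126.8]]
r=LS(lambda p:(proj("wrist",F2W(p,M),s)-q).ravel(),[.45,.37,-1.55]);print(r.x,np.degrees(r.x[2]),r.fun)
print(proj("wrist",F2W(r.x,[[x,y,.087] for x,y in((.003,.008),(.003,-.008),(-.027,-.008),(-.027,.008))]),s))
g=F2W(r.x,[[-.012,0,0]])[0];print("grip",g,"yaw err",np.degrees(r.x[2])+180-yaw(s))
s=observe();a=np.radians(yaw(s));D=(g-s["tcp_pos"])/.025
print("tool units",np.cos(a)*D[0]+np.sin(a)*D[1],np.sin(a)*D[0]-np.cos(a)*D[1],-(.221-s["tcp_pos"][2])/.025)
E
```

```text
[ 0.4533  0.3762 -1.5263] -87.44928431531264 [ 0.1227  1.0888 -0.3369  1.1749 -0.9015 -0.6847  1.1092 -1.2841]
[[290.8985 176.8094]
 [269.8759 177.0876]
 [269.8526 137.7875]
 [291.6172 137.5085]]
grip [0.4528 0.3882 0.    ] yaw err 0.8207589828182051
tool units 0.9075545071405243 0.7807127403639613 5.819671287316182
```

Emit:
step_arm --plan '[[[0.5,0.4,0.2,0,0,0],[0.4,0.35,0.6,0,0,0],[0,0,0.9,0,0,0],[0,0,0.9,0,0,0],[0,0,0.9,0,0,0],[0,0,0.9,0,0,0],[0,0,0.9,0,0,0],[0,0,0.5,0,0,0]]]'

```text
clock: 5.0
tcp_pos: [0.4519, 0.3859, 0.2202]
tcp_rot: [-2.191, -2.251, 0.005]
ft_force: [-0.2, -1.0, -0.5]
opening: 0.0853
gripper_force: 0.0
```

Emit:
step_arm --plan '[[[0,0,0,0,0,0],[0,0,0,0,0,0],[0,0,0,0,0,0],[0,0,0,0,0,0],[0,0,0,0,0,0],[0,0,0,0,0,0],[0,0,0,0,0,0],[0,0,0,0,0,0]]]' --hand 0

```text
clock: 5.8
tcp_pos: [0.4526, 0.3874, 0.2232]
tcp_rot: [2.19, 2.252, 0.002]
ft_force: [-1.2, -1.6, 6.0]
opening: 0.0154
gripper_force: 59.0
```

Emit:
step_arm --plan '[[[0,0,-0.2,0,0,0],[0,0,-0.4,0,0,0],[0,0,-0.6,0,0,0],[0,0,-0.6,0,0,0],[0,0,-0.6,0,0,0],[0,0,-0.5,0,0,0],[0,0,-0.3,0,0,0],[0,0,0,0,0,0]]]'

```text
clock: 6.6
tcp_pos: [0.4529, 0.3874, 0.304]
tcp_rot: [2.19, 2.251, 0.005]
ft_force: [0.5, 1.2, -7.1]
opening: 0.0154
gripper_force: 58.8
```

```bash
python3 - <<'E'
from h import *
s=observe();print(s["tcp_pos"],s["ft_force"],s["torque"],s["opening"],yaw(s))
p=[.5712,-.0929,-1.7606]
t=F2W(p,[[-.304,-.001,.303]])[0];print(t)
for r in plan(s,[t],79.1,[16]):print([float(v) for v in r])
E
```

```text
[0.4529 0.3874 0.304 ] [ 0.452   1.2489 -7.0525] [ 0.1362 -0.0279 -0.0249] 0.015355777754437461 91.5822918116815
[0.6276 0.2058 0.303 ]
[-0.5, 0.4, 0.0, 0.0, 0.0, 1.0]
[-0.4, 0.5, 0.0, 0.0, 0.0, 1.0]
[-0.4, 0.5, 0.0, 0.0, 0.0, 0.1]
[-0.4, 0.5, 0.0, 0.0, 0.0, -0.0]
[-0.4, 0.5, 0.0, 0.0, 0.0, -0.0]
[-0.4, 0.5, 0.0, 0.0, 0.0, -0.0]
[-0.4, 0.5, 0.0, 0.0, 0.0, -0.0]
[-0.4, 0.5, 0.0, 0.0, 0.0, -0.0]
[-0.4, 0.5, 0.0, 0.0, 0.0, -0.0]
[-0.4, 0.5, 0.0, 0.0, 0.0, -0.0]
[-0.4, 0.5, 0.0, 0.0, 0.0, -0.0]
[-0.4, 0.5, 0.0, 0.0, 0.0, -0.0]
[-0.4, 0.5, 0.0, 0.0, 0.0, -0.0]
[-0.4, 0.5, 0.0, 0.0, 0.0, -0.0]
[-0.4, 0.5, 0.0, 0.0, 0.0, -0.0]
[-0.4, 0.5, 0.0, 0.0, 0.0, -0.0]
```

Emit:
step_arm --plan '[[[-0.3,0.3,0,0,0,0.7],[-0.5,0.5,0,0,0,0.7],[-0.5,0.5,0,0,0,0.7],[-0.5,0.6,0,0,0,0],[-0.5,0.6,0,0,0,0],[-0.5,0.6,0,0,0,0],[-0.5,0.6,0,0,0,0],[-0.5,0.6,0,0,0,0]]]'

```text
clock: 7.4
tcp_pos: [0.5447, 0.2765, 0.3011]
tcp_rot: [-2.424, -1.997, 0.003]
ft_force: [-0.0, -0.4, -7.7]
opening: 0.0153
gripper_force: 58.9
```

Emit:
step_arm --plan '[[[-0.5,0.6,0,0,0,0],[-0.5,0.6,0,0,0,0],[-0.5,0.6,0,0,0,0],[-0.4,0.6,0,0,0,0],[-0.4,0.5,0,0,0,0],[-0.2,0.3,0,0,0,0],[0,0,0,0,0,0],[0,0,0,0,0,0]]]'

```text
clock: 8.2
tcp_pos: [0.611, 0.2009, 0.302]
tcp_rot: [-2.424, -1.997, 0.0]
ft_force: [-0.3, 0.2, -7.9]
opening: 0.0155
gripper_force: 59.1
```

```bash
python3 - <<'E'
from h import *
s=observe();print(s["tcp_pos"],s["ft_force"],s["torque"],yaw(s))
p=[.5712,-.0929,-1.7606]
print(F2W(p,[[-.304,-.001,.303]])[0])
np.savez("w2.npz",p=s["tcp_pos"],r=s["tcp_rot"])
w=read_camera("wrist");t=read_camera("top");cv2.imwrite("pics/w2.png",w);cv2.imwrite("pics/t2.png",t)
k=3
a=cv2.resize(w,(0,0),fx=1.16,fy=1.16,interpolation=cv2.INTER_CUBIC)
def dl(P,col):
    q=(proj("wrist",P,s)+.5)*1.16
    cv2.polylines(a,[np.int32(q*8)],False,col,1,cv2.LINE_AA,3)
dl(F2W(p,[[-.3,.0225,.006],[-.1,.0225,.006]]),(0,0,255))
dl(F2W(p,[[-.3,.0225,.042],[-.1,.0225,.042]]),(0,255,0))
dl(F2W(p,[[-.345,.0225,.006],[-.345,-.0225,.006],[-.1,-.0225,.006]]),(255,0,0))
cv2.imwrite("pics/w2o.png",a)
E
```

```text
[0.611  0.2009 0.302 ] [-0.2538  0.2429 -7.8633] [ 0.1171 -0.0057  0.0212] 78.98451872746097
[0.6276 0.2058 0.303 ]
```

View pics/w2o.png

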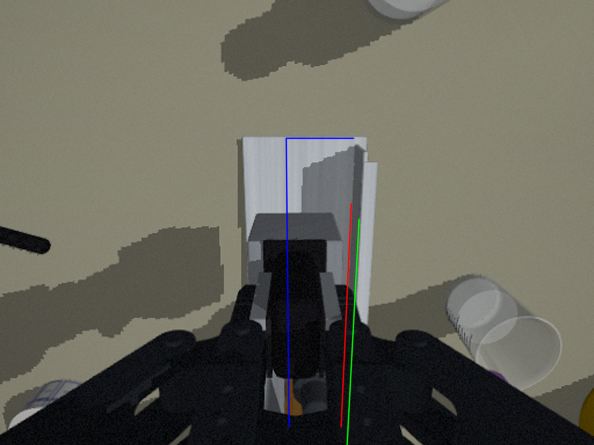

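```bash
python3 - <<'E'
from h import *
w=cv2.imread("pics/w2.png")
c=cv2.resize(w[110:260,195:345],(600,600),interpolation=cv2.INTER_CUBIC)
cv2.imwrite("pics/w2c.png",c)
E
```

```text
(no output)
```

View pics/w2c.png

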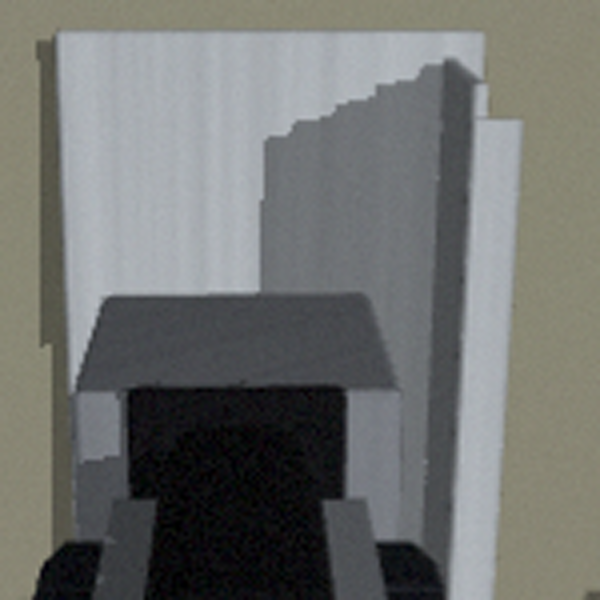

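```bash
python3 - <<'E'
from h import *
from scipy.optimize import least_squares as LS
d=np.load("w2.npz");s=dict(tcp_pos=d["p"],tcp_rot=d["r"])
L=lambda q:(np.array(q,float))/4+[195,110]-.375
b=ray("wrist",L([[442,100],[427,460]]),.006,s);t=ray("wrist",L([[474,120],[449,560]]),.042,s);e=ray("wrist",L([[80,31],[470,31]]),.006,s)
for n,v in(("base",b),("top",t),("end",e)):
    dd=v[1]-v[0];print(n,v,np.degrees(np.arctan2(dd[1],dd[0])))
p=[.5712,-.0929,-1.7606];c,sn=np.cos(p[2]),np.sin(p[2]);T=np.array([[c,sn],[-sn,c]])
for v in(b,t,e):print((v[:,:2]-p[:2])@T.T)
M=lambda q:np.c_[F2W([q[0],q[1],q[3]],[[-.03,.02,0],[-.03,-.02,0],[-.03,-.02,.042],[-.03,.02,.042]])[:,:2],q[2]+np.array([0,0,.042,.042])]
px=L([[368,295],[106,295],[76,390],[400,390]])
r=LS(lambda q:(proj("wrist",M(q),s)-px).ravel(),[.62,.2,.09,-1.76]);print("fol",r.x,np.degrees(r.x[3]),r.fun)
print("tool grip centre vs fol", (np.array(r.x[:2])-p[:2])@T.T,(s["tcp_pos"][:2]-p[:2])@T.T)
E
```

```text
base [[0.6572 0.229  0.006 ]
 [0.6429 0.1539 0.006 ]] -100.81893690321614
top [[0.6578 0.231  0.042 ]
 [0.6416 0.1494 0.042 ]] -101.23037817278453
end [[0.5907 0.2555 0.006 ]
 [0.6645 0.2412 0.006 ]] -10.967766731625142
[[-0.3323  0.0238]
 [-0.2558  0.0238]]
[[-0.3344  0.0239]
 [-0.2512  0.0234]]
[[-0.3458 -0.0466]
 [-0.3457  0.0286]]
fol [ 0.6085  0.1878  0.0719 -1.7628] -101.0018884493901 [ 0.0291 -0.3743  0.3021 -0.374  -0.0399  0.303  -0.2275  0.3011]
tool grip centre vs fol [-0.2827 -0.0163] [-0.2961 -0.0163]
```

The lane and follower are well measured: yaw agrees to 0.2°, the lane's middle is known to about 1 mm, and the follower still has to go 16 mm towards the fence. I'll shift over and lower.

Emit:
step_arm --plan '[[[0.1,0.2,0,0,0,0],[0.1,0.3,0,0,0,0],[0.1,0.15,0,0,0,0],[0,0,0.4,0,0,0],[0,0,0.6,0,0,0],[0,0,0.6,0,0,0],[0,0,0.4,0,0,0],[0,0,0.1,0,0,0]]]'

```text
clock: 9.1
tcp_pos: [0.6274, 0.2047, 0.2465]
tcp_rot: [-2.422, -1.996, 0.007]
ft_force: [-0.7, -0.4, -8.7]
opening: 0.0152
gripper_force: 59.1
```

Emit:
step_arm --plan '[[[0,0,0.1,0,0,0],[0,0,0.1,0,0,0],[0,0,0.05,0,0,0],[0,0,0.05,0,0,0],[0,0,0,0,0,0],[0,0,0,0,0,0],[0,0,0,0,0,0],[0,0,0,0,0,0]]]'

```text
clock: 9.9
tcp_pos: [0.6286, 0.2049, 0.2423]
tcp_rot: [2.424, 1.998, 0.0]
ft_force: [0.2, 0.3, -7.5]
opening: 0.0158
gripper_force: 59.2
```

```bash
cat >> h.py <<'E'
p0=[.5712,-.0929,-1.7606];_c,_s=np.cos(p0[2]),np.sin(p0[2]);T0=np.array([[_c,_s],[-_s,_c]])
def st():
    s=observe();print("t",round(s["clock"],2),"grip in feeder",T0@(np.array(s["tcp_pos"][:2])-p0[:2]),"z",round(s["tcp_pos"][2],4),"yaw",round(yaw(s)-79.13,2),"F feeder",T0@np.array(s["ft_force"][:2]),round(s["ft_force"][2],2),"tau",T0@np.array(s["torque"][:2]),round(s["torque"][2],3))
    return s
E
python3 - <<'E'
from h import *
st()
E
```

```text
t 9.9 grip in feeder [-0.3033  0.0002] z 0.2423 yaw -0.14 F feeder [-0.3006  0.1748] -7.48 tau [-0.0104  0.1021] 0.023
```

Emit:
step_arm --plan '[[[0,0,0.1,0,0,0],[0,0,0.1,0,0,0],[0,0,0.05,0,0,0],[0,0,0.05,0,0,0],[0,0,0,0,0,0],[0,0,0,0,0,0],[0,0,0,0,0,0],[0,0,0,0,0,0]]]'

```text
clock: 10.7
tcp_pos: [0.6286, 0.2049, 0.2348]
tcp_rot: [2.424, 1.998, 0.0]
ft_force: [0.5, -0.7, -8.8]
opening: 0.0152
gripper_force: 59.2
```

Emit:
step_arm --plan '[[[0,0,0.05,0,0,0],[0,0,0.05,0,0,0],[0,0,0,0,0,0],[0,0,0,0,0,0],[0,0,0,0,0,0],[0,0,0,0,0,0],[0,0,0,0,0,0],[0,0,0,0,0,0]]]'

```text
clock: 11.5
tcp_pos: [0.6286, 0.2049, 0.2323]
tcp_rot: [2.424, 1.998, 0.0]
ft_force: [-0.4, 0.1, -7.8]
opening: 0.0155
gripper_force: 59.2
```

```bash
python3 - <<'E'
from h import *
st()
E
```

```text
t 11.5 grip in feeder [-0.3033  0.0002] z 0.2323 yaw -0.14 F feeder [-0.0047 -0.4077] -7.75 tau [-0.0066  0.0946] -0.025
```

Emit:
step_arm --plan '[[[0,0,0.05,0,0,0],[0,0,0.03,0,0,0],[0,0,0.02,0,0,0],[0,0,0,0,0,0],[0,0,0,0,0,0],[0,0,0,0,0,0],[0,0,0,0,0,0],[0,0,0,0,0,0]]]'

```text
clock: 12.3
tcp_pos: [0.6286, 0.2049, 0.2297]
tcp_rot: [2.424, 1.998, 0.0]
ft_force: [0.3, 0.5, -7.6]
opening: 0.0152
gripper_force: 59.2
```

```bash
python3 - <<'E'
from h import *
st()
E
```

```text
t 12.3 grip in feeder [-0.3032  0.0002] z 0.2297 yaw -0.15 F feeder [-0.5418  0.1858] -7.64 tau [-0.0073  0.0483] 0.013
```

Emit:
step_arm --plan '[[[0,0,0.04,0,0,0],[0,0,0,0,0,0],[0,0,0,0,0,0],[0,0,0,0,0,0],[0,0,0,0,0,0],[0,0,0,0,0,0],[0,0,0,0,0,0],[0,0,0,0,0,0]]]'

```text
clock: 13.1
tcp_pos: [0.6287, 0.2049, 0.2293]
tcp_rot: [2.424, 1.998, 0.001]
ft_force: [-2.9, -0.4, 2.0]
opening: 0.0155
gripper_force: 60.4
```

Emit:
step_arm --plan '[[[0,0,0.02,0,0,0],[0,0,0,0,0,0],[0,0,0,0,0,0],[0,0,0,0,0,0],[0,0,0,0,0,0],[0,0,0,0,0,0],[0,0,0,0,0,0],[0,0,0,0,0,0]]]'

```text
clock: 13.9
tcp_pos: [0.6288, 0.205, 0.2293]
tcp_rot: [2.424, 1.998, 0.001]
ft_force: [-5.0, -0.2, 6.4]
opening: 0.0152
gripper_force: 61.0
```

Emit:
step_arm --plan '[[[0,0,-0.03,0,0,0],[0,0,-0.01,0,0,0],[0,0,0,0,0,0],[0,0,0,0,0,0],[0,0,0,0,0,0],[0,0,0,0,0,0],[0,0,0,0,0,0],[0,0,0,0,0,0]]]'

```text
clock: 14.7
tcp_pos: [0.6287, 0.2049, 0.2293]
tcp_rot: [2.424, 1.998, 0.001]
ft_force: [-1.2, -0.3, 2.0]
opening: 0.0156
gripper_force: 60.5
```

```bash
python3 - <<'E'
from h import *
s=st()
t=read_camera("top");cv2.imwrite("pics/t3.png",t);w=read_camera("wrist")
cv2.imwrite("pics/t3c.png",np.vstack([cv2.resize(t[150:240,200:360],(800,450),interpolation=cv2.INTER_CUBIC)]))
E
```

```text
t 14.7 grip in feeder [-0.3033  0.0003] z 0.2293 yaw -0.15 F feeder [ 0.5003 -1.1101] 2.03 tau [-0.2665  0.0208] 0.002
```

View pics/t3c.png

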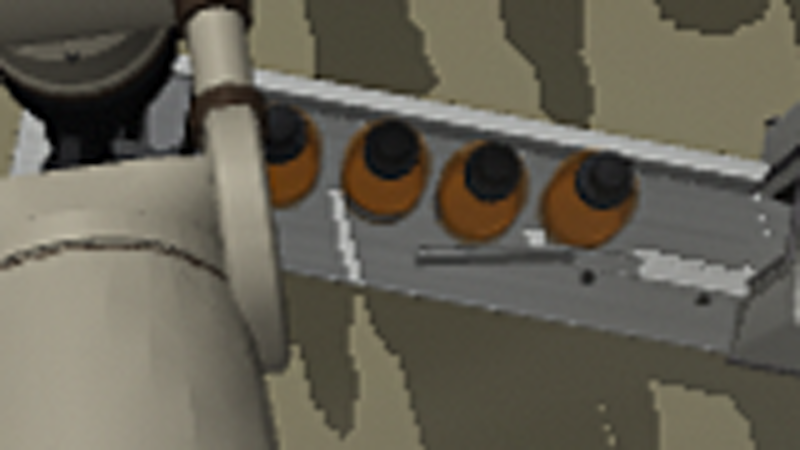

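Emit:
step_arm --plan '[[[0,0,-0.01,0,0,0],[-0.05,0,0,0,0,0],[-0.1,0,0,0,0,0],[-0.1,0,0,0,0,0],[-0.1,0,0,0,0,0],[-0.1,0,0,0,0,0],[-0.1,0,0,0,0,0],[-0.1,0,0,0,0,0]]]'

```text
clock: 15.6
tcp_pos: [0.6254, 0.1887, 0.2293]
tcp_rot: [-2.424, -1.998, 0.0]
ft_force: [-0.5, 6.2, -0.9]
opening: 0.0155
gripper_force: 60.6
```

```bash
python3 - <<'E'
from h import *
st()
E
```

```text
t 15.6 grip in feeder [-0.2867  0.0001] z 0.2293 yaw -0.15 F feeder [-5.9387 -1.6973] -0.95 tau [-0.0767  1.1217] 0.01
```

Emit:
step_arm --plan '[[[-0.1,0,0,0,0,0],[-0.1,0,0,0,0,0],[-0.1,0,0,0,0,0],[-0.1,0,0,0,0,0],[-0.1,0,0,0,0,0],[-0.1,0,0,0,0,0],[-0.1,0,0,0,0,0],[-0.1,0,0,0,0,0]]]'

```text
clock: 16.4
tcp_pos: [0.6216, 0.1691, 0.2293]
tcp_rot: [-2.424, -1.998, 0.0]
ft_force: [0.5, 1.3, -4.2]
opening: 0.0152
gripper_force: 59.7
```

```bash
python3 - <<'E'
from h import *
st()
E
```

```text
t 16.4 grip in feeder [-0.2668  0.    ] z 0.2293 yaw -0.15 F feeder [-1.359   0.2346] -4.23 tau [0.0554 0.4626] 0.006
```

Emit:
step_arm --plan '[[[-0.12,0,0.01,0,0,0],[-0.12,0,0,0,0,0],[-0.12,0,0,0,0,0],[-0.12,0,0,0,0,0],[-0.12,0,0,0,0,0],[-0.12,0,0,0,0,0],[-0.12,0,0,0,0,0],[-0.12,0,0,0,0,0]]]'

```text
clock: 17.2
tcp_pos: [0.6171, 0.1455, 0.2293]
tcp_rot: [2.424, 1.998, 0.0]
ft_force: [0.8, 3.4, -3.7]
opening: 0.015
gripper_force: 59.9
```

Emit:
step_arm --plan '[[[-0.12,0,0,0,0,0],[-0.12,0,0,0,0,0],[-0.12,0,0,0,0,0],[-0.12,0,0,0,0,0],[-0.12,0,0,0,0,0],[-0.12,0,0,0,0,0],[-0.12,0,0,0,0,0],[-0.12,0,0,0,0,0]]]'

```text
clock: 18.0
tcp_pos: [0.6125, 0.122, 0.2293]
tcp_rot: [2.424, 1.998, 0.0]
ft_force: [0.3, 3.9, -1.8]
opening: 0.0154
gripper_force: 60.0
```

```bash
python3 - <<'E'
from h import *
st()
t=read_camera("top");cv2.imwrite("pics/t4.png",t)
cv2.imwrite("pics/t4c.png",cv2.resize(t[150:250,240:400],(800,500),interpolation=cv2.INTER_CUBIC))
E
```

```text
t 18.0 grip in feeder [-0.2188  0.    ] z 0.2293 yaw -0.15 F feeder [-3.8508 -0.4459] -1.85 tau [0.0744 0.7431] 0.0
```

View pics/t4c.png

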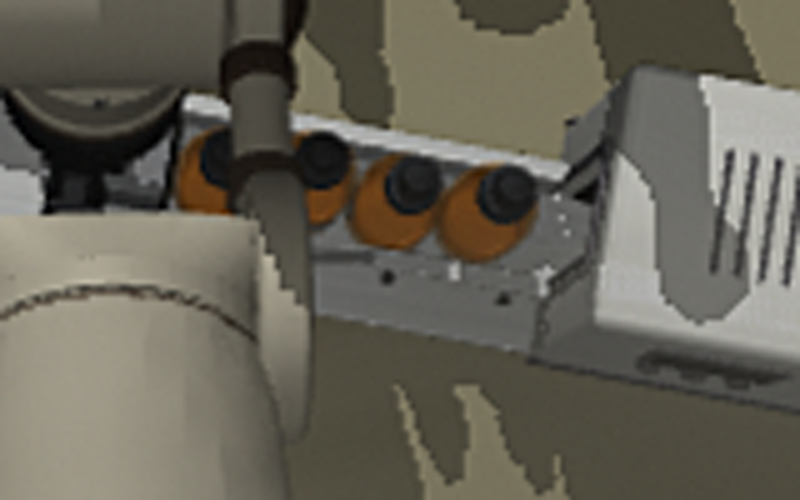

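The picture shows the row closing up and upright, bottle 1 with its cap at (508,195), heading straight into the opening. I'll push on.

Emit:
step_arm --plan '[[[-0.1,0,0,0,0,0],[-0.1,0,0,0,0,0],[-0.1,0,0,0,0,0],[-0.1,0,0,0,0,0],[-0.1,0,0,0,0,0],[-0.1,0,0,0,0,0],[-0.1,0,0,0,0,0],[-0.1,0,0,0,0,0]]]'

```text
clock: 18.85
tcp_pos: [0.6087, 0.1024, 0.2293]
tcp_rot: [2.424, 1.998, 0.0]
ft_force: [0.0, 4.6, -0.2]
opening: 0.0157
gripper_force: 60.2
```

```bash
python3 - <<'E'
from h import *
st()
E
```

```text
t 18.85 grip in feeder [-0.1988 -0.0001] z 0.2293 yaw -0.15 F feeder [-4.5676 -0.8655] -0.25 tau [0.0603 0.8507] 0.025
```

Emit:
step_arm --plan '[[[-0.1,0,0,0,0,0],[-0.1,0,0,0,0,0],[-0.1,0,0,0,0,0],[-0.1,0,0,0,0,0],[-0.1,0,0,0,0,0],[-0.1,0,0,0,0,0],[-0.1,0,0,0,0,0],[-0.1,0,0,0,0,0]]]'

```text
clock: 19.65
tcp_pos: [0.6048, 0.0827, 0.2293]
tcp_rot: [2.424, 1.998, 0.0]
ft_force: [1.0, 5.9, 0.9]
opening: 0.0154
gripper_force: 60.3
```

```bash
python3 - <<'E'
from h import *
st()
E
```

```text
t 19.65 grip in feeder [-0.1788 -0.0001] z 0.2293 yaw -0.14 F feeder [-5.9647 -0.1495] 0.89 tau [0.1204 0.9773] 0.005
```

Emit:
step_arm --plan '[[[-0.06,0,-0.01,0,0,0],[-0.06,0,0,0,0,0],[-0.06,0,0,0,0,0],[-0.06,0,0,0,0,0],[-0.06,0,0,0,0,0],[-0.06,0,0,0,0,0],[-0.06,0,0,0,0,0],[-0.06,0,0,0,0,0]]]'

```text
clock: 20.45
tcp_pos: [0.6025, 0.071, 0.2293]
tcp_rot: [2.424, 1.998, 0.0]
ft_force: [2.3, 4.7, -1.6]
opening: 0.0153
gripper_force: 60.0
```

Emit:
step_arm --plan '[[[-0.02,0,0,0,0,0],[-0.02,0,0,0,0,0],[-0.02,0,0,0,0,0],[-0.02,0,0,0,0,0],[-0.02,0,0,0,0,0],[-0.02,0,0,0,0,0],[-0.02,0,0,0,0,0],[-0.02,0,0,0,0,0]]]'

```text
clock: 21.25
tcp_pos: [0.6017, 0.0672, 0.2293]
tcp_rot: [-2.424, -1.998, 0.0]
ft_force: [1.9, 3.8, -4.5]
opening: 0.0151
gripper_force: 59.9
```

```bash
python3 - <<'E'
from h import *
st()
E
```

```text
t 21.25 grip in feeder [-0.163  -0.0003] z 0.2293 yaw -0.15 F feeder [-4.0707  1.1242] -4.46 tau [0.2622 0.8681] 0.098
```

Emit:
step_arm --plan '[[[-0.02,0,0,0,0,0],[-0.02,0,0,0,0,0],[-0.02,0,0,0,0,0],[-0.02,0,0,0,0,0],[-0.02,0,0,0,0,0],[-0.02,0,0,0,0,0],[-0.02,0,0,0,0,0],[-0.02,0,0,0,0,0]]]'

```text
clock: 22.05
tcp_pos: [0.6009, 0.0632, 0.2293]
tcp_rot: [-2.424, -1.998, 0.0]
ft_force: [2.1, 3.5, -4.8]
opening: 0.0155
gripper_force: 59.7
```

```bash
python3 - <<'E'
from h import *
st()
E
```

```text
t 22.05 grip in feeder [-0.1589 -0.0003] z 0.2293 yaw -0.15 F feeder [-3.7983  1.3602] -4.83 tau [0.3027 0.7856] 0.078
```

Emit:
step_arm --plan '[[[-0.02,0,0,0,0,0],[-0.02,0,0,0,0,0],[-0.02,0,0,0,0,0],[-0.02,0,0,0,0,0],[-0.02,0,0,0,0,0],[-0.02,0,0,0,0,0],[-0.02,0,0,0,0,0],[-0.02,0,0,0,0,0]]]'

```text
clock: 22.85
tcp_pos: [0.6002, 0.0593, 0.2293]
tcp_rot: [-2.424, -1.998, 0.0]
ft_force: [2.8, 2.3, -6.2]
opening: 0.0152
gripper_force: 59.6
```

Emit:
step_arm --plan '[[[-0.02,0,0.01,0,0,0],[-0.02,0,0,0,0,0],[-0.02,0,0,0,0,0],[-0.02,0,0,0,0,0],[-0.02,0,0,0,0,0],[-0.02,0,0,0,0,0],[-0.02,0,0,0,0,0],[-0.02,0,0,0,0,0]]]'

```text
clock: 23.65
tcp_pos: [0.5995, 0.0554, 0.2293]
tcp_rot: [2.424, 1.998, 0.0]
ft_force: [1.1, 4.5, -5.3]
opening: 0.0152
gripper_force: 59.6
```

Emit:
step_arm --plan '[[[-0.02,0,0.005,0,0,0],[-0.02,0,0,0,0,0],[-0.02,0,0,0,0,0],[-0.02,0,0,0,0,0],[-0.02,0,0,0,0,0],[-0.02,0,0,0,0,0],[-0.02,0,0,0,0,0],[-0.02,0,0,0,0,0]]]'

```text
clock: 24.45
tcp_pos: [0.5989, 0.0517, 0.2293]
tcp_rot: [-2.424, -1.998, -0.002]
ft_force: [1.5, 5.6, -2.1]
opening: 0.0153
gripper_force: 60.1
```

```bash
python3 - <<'E'
from h import *
st()
E
```

```text
t 24.45 grip in feeder [-0.1472 -0.0001] z 0.2293 yaw -0.16 F feeder [-5.7494  0.3852] -2.1 tau [0.2802 1.2115] 0.016
```

Emit:
step_arm --plan '[[[-0.02,0,0,0,0,0],[-0.02,0,0,0,0,0],[-0.02,0,0,0,0,0],[-0.02,0,0,0,0,0],[-0.02,0,0,0,0,0],[0,0,0,0,0,0],[0,0,0,0,0,0],[0,0,0,0,0,0]]]'

```text
clock: 25.25
tcp_pos: [0.5984, 0.0497, 0.2294]
tcp_rot: [-2.424, -1.997, -0.003]
ft_force: [2.0, 7.7, -1.6]
opening: 0.0156
gripper_force: 60.1
```

```bash
python3 - <<'E'
from h import *
st()
E
```

```text
t 25.25 grip in feeder [-0.1452 -0.0002] z 0.2294 yaw -0.16 F feeder [-7.9004  0.4827] -1.63 tau [0.2098 1.4875] 0.092
```

Emit:
step_arm --plan '[[[-0.02,0,0,0,0,0],[-0.02,0,0,0,0,0],[-0.02,0,0,0,0,0],[-0.02,0,0,0,0,0],[0,0,0,0,0,0],[0,0,0,0,0,0],[0,0,0,0,0,0],[0,0,0,0,0,0]]]'

```text
clock: 26.05
tcp_pos: [0.5981, 0.0482, 0.2294]
tcp_rot: [-2.424, -1.997, -0.004]
ft_force: [2.3, 10.5, -2.0]
opening: 0.0154
gripper_force: 60.1
```

```bash
python3 - <<'E'
from h import *
st()
E
```

```text
t 26.05 grip in feeder [-0.1436 -0.0002] z 0.2294 yaw -0.16 F feeder [-10.7334   0.3146] -2.0 tau [0.2194 1.8322] 0.034
```

Emit:
step_arm --plan '[[[-0.02,0,0.005,0,0,0],[-0.01,0,0.005,0,0,0],[0,0,0,0,0,0],[0,0,0,0,0,0],[0,0,0,0,0,0],[0,0,0,0,0,0],[0,0,0,0,0,0],[0,0,0,0,0,0]]]'

```text
clock: 26.85
tcp_pos: [0.598, 0.0477, 0.2294]
tcp_rot: [-2.424, -1.996, -0.005]
ft_force: [3.8, 11.4, -0.4]
opening: 0.0155
gripper_force: 60.3
```

```bash
python3 - <<'E'
from h import *
st()
E
```

```text
t 26.85 grip in feeder [-0.1432 -0.0002] z 0.2294 yaw -0.17 F feeder [-11.8575   1.5534] -0.4 tau [0.1051 2.0376] -0.021
```

The stop is pressed with about 6.5 N above the sliding force, and the rate of about 1.7 N/mm matches the spring. Now I'll ease off.

Emit:
step_arm --plan '[[[0.01,0,0,0,0,0],[0.01,0,0,0,0,0],[0.01,0,0,0,0,0],[0.01,0,0,0,0,0],[0,0,0,0,0,0],[0,0,0,0,0,0],[0,0,0,0,0,0],[0,0,0,0,0,0]]]'

```text
clock: 27.65
tcp_pos: [0.5981, 0.0481, 0.2294]
tcp_rot: [-2.424, -1.997, -0.003]
ft_force: [1.8, 8.6, -0.6]
opening: 0.0155
gripper_force: 60.3
```

```bash
python3 - <<'E'
from h import *
st()
E
```

```text
t 27.65 grip in feeder [-0.1436 -0.0002] z 0.2294 yaw -0.16 F feeder [-8.8042  0.1227] -0.59 tau [0.1382 1.5615] 0.056
```

Emit:
step_arm --plan '[[[0.01,0,0,0,0,0],[0.01,0,0,0,0,0],[0.01,0,0,0,0,0],[0.01,0,0,0,0,0],[0.01,0,0,0,0,0],[0,0,0,0,0,0],[0,0,0,0,0,0],[0,0,0,0,0,0]]]'

```text
clock: 28.45
tcp_pos: [0.5983, 0.0486, 0.2293]
tcp_rot: [2.424, 1.998, 0.001]
ft_force: [0.0, 5.8, 1.4]
opening: 0.0151
gripper_force: 60.4
```

```bash
python3 - <<'E'
from h import *
st()
E
```

```text
t 28.45 grip in feeder [-0.1441 -0.0001] z 0.2293 yaw -0.15 F feeder [-5.7059 -1.0619] 1.45 tau [0.011  0.8957] 0.017
```

Emit:
step_arm --plan '[[[0.01,0,-0.005,0,0,0],[0.01,0,0,0,0,0],[0.01,0,0,0,0,0],[0.01,0,0,0,0,0],[0.01,0,0,0,0,0],[0,0,0,0,0,0],[0,0,0,0,0,0],[0,0,0,0,0,0]]]'

```text
clock: 29.25
tcp_pos: [0.5985, 0.0494, 0.2293]
tcp_rot: [2.424, 1.997, -0.001]
ft_force: [-2.7, -1.9, 5.2]
opening: 0.0152
gripper_force: 60.9
```

```bash
python3 - <<'E'
from h import *
st()
E
```

```text
t 29.25 grip in feeder [-0.1449 -0.    ] z 0.2293 yaw -0.15 F feeder [ 2.4161 -2.248 ] 5.15 tau [-0.1847 -0.2993] -0.08
```

Emit:
step_arm --plan '[[[-0.01,0,-0.01,0,0,0],[-0.01,0,0,0,0,0],[-0.01,0,0,0,0,0],[0,0,0,0,0,0],[0,0,0,0,0,0],[0,0,0,0,0,0],[0,0,0,0,0,0],[0,0,0,0,0,0]]]'

```text
clock: 30.05
tcp_pos: [0.5984, 0.0492, 0.2293]
tcp_rot: [2.424, 1.998, 0.001]
ft_force: [0.6, -0.4, 2.1]
opening: 0.0151
gripper_force: 60.6
```

```bash
python3 - <<'E'
from h import *
st()
E
```

```text
t 30.05 grip in feeder [-0.1446 -0.0001] z 0.2293 yaw -0.14 F feeder [0.2514 0.7046] 2.06 tau [0.3824 0.2242] -0.146
```

Emit:
step_arm --plan '[[[0,0,0,0,0,0],[0,0,0,0,0,0],[0,0,0,0,0,0],[0,0,0,0,0,0],[0,0,0,0,0,0],[0,0,0,0,0,0],[0,0,0,0,0,0],[0,0,0,0,0,0]]]' --hand 0.6

```text
clock: 30.85
tcp_pos: [0.5983, 0.0491, 0.2292]
tcp_rot: [2.424, 1.998, 0.0]
ft_force: [-0.7, 0.3, -0.1]
opening: 0.0511
gripper_force: 0.0
```

```bash
python3 - <<'E'
from h import *
s=st()
np.savez("w5.npz",p=s["tcp_pos"],r=s["tcp_rot"])
w=read_camera("wrist");cv2.imwrite("pics/w5.png",w)
cv2.imwrite("pics/w5v.png",cv2.resize(w[130:384,140:380],(567,600),interpolation=cv2.INTER_CUBIC))
E
```

```text
t 30.85 grip in feeder [-0.1445 -0.0002] z 0.2292 yaw -0.15 F feeder [-0.2058 -0.7481] -0.13 tau [-0.0223 -0.0026] -0.077
```

View pics/w5v.png

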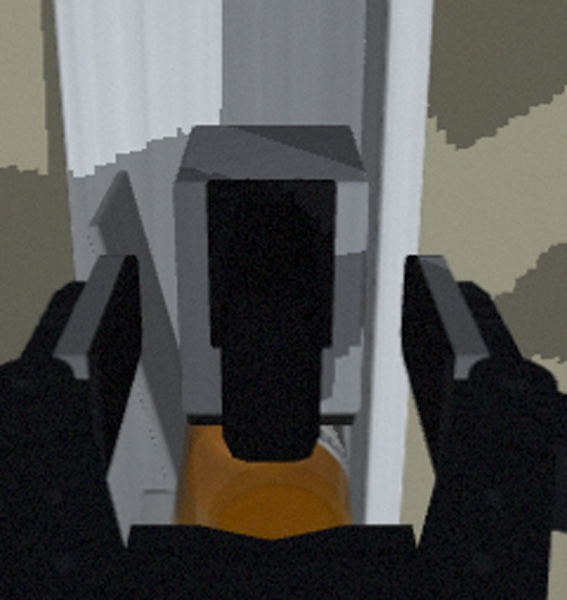

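The gripper is open. The follower stands square in the lane with its rubber face against bottle 4 (270,430 in the crop), and the fingers are clear of the grip. I'll rise straight up and back off.

Emit:
step_arm --plan '[[[0,0,-0.1,0,0,0],[0,0,-0.3,0,0,0],[0,0,-0.6,0,0,0],[0,0,-0.8,0,0,0],[0,0,-0.9,0,0,0],[0,0,-0.9,0,0,0],[0,0,-0.9,0,0,0],[0,0,-0.8,0,0,0]]]'

```text
clock: 31.7
tcp_pos: [0.5984, 0.0491, 0.3647]
tcp_rot: [2.423, 1.997, 0.003]
ft_force: [0.1, -0.5, 0.2]
opening: 0.0512
gripper_force: 0.0
```

Emit:
step_arm --plan '[[[0.3,-0.3,-0.3,0,0,0],[0.6,-0.6,0,0,0,0],[0.9,-0.9,0,0,0,0],[0.9,-0.9,0,0,0,0],[0.9,-0.9,0,0,0,0],[0.9,-0.9,0,0,0,0],[0.9,-0.9,0,0,0,0],[0.4,-0.4,0,0,0,0]]]'

```text
clock: 32.5
tcp_pos: [0.4806, 0.2217, 0.3678]
tcp_rot: [-2.419, -2.0, 0.004]
ft_force: [0.3, -0.5, 0.1]
opening: 0.0512
gripper_force: 0.0
```

Emit:
step_arm --plan '[[[0.3,-0.3,0,0,0,0],[0.5,-0.5,0,0,0,0],[0.5,-0.5,0,0,0,0],[0.3,-0.3,0,0,0,0],[0,0,0,0,0,0],[0,0,0,0,0,0],[0,0,0,0,0,0],[0,0,0,0,0,0]]]'

```text
clock: 33.3
tcp_pos: [0.4524, 0.2655, 0.3692]
tcp_rot: [2.425, 1.997, -0.0]
ft_force: [-0.5, -0.2, -0.3]
opening: 0.0512
gripper_force: 0.0
```

```bash
python3 - <<'E'
from h import *
s=st()
for n in("top",):
    t=read_camera(n);cv2.imwrite("pics/t6.png",t)
# predicted cap pixels & follower outline vs dark blobs
q=proj("top",F2W(p0,[[-.0795-.041*0,0,.118],[-.0385,0,.118],[.0025,0,.118]]));print("pred caps b4,b3,b2 tops",q)
g=cv2.cvtColor(t,cv2.COLOR_BGR2GRAY)
m=np.uint8(g<45);m[:150]=0;m[230:]=0;m[:,:240]=0;m[:,345:]=0
n,_,stt,c=cv2.connectedComponentsWithStats(m)
for i in range(1,n):
    if stt[i,4]>15:
        w=ray("top",[c[i]],.108);print(stt[i],c[i],"feeder xy@z.108",T0@(w[0,:2]-p0[:2]),"@.09",T0@(ray("top",[c[i]],.087)[0,:2]-p0[:2]))
E
```

```text
t 33.3 grip in feeder [-0.3295 -0.1843] z 0.3692 yaw -0.2 F feeder [ 0.296  -0.4655] -0.28 tau [-0.0201  0.0637] -0.007
pred caps b4,b3,b2 tops [[321.7628 184.1085]
 [340.7996 187.5756]
 [359.8675 191.0471]]
[280 177  19  14 207] [289.2995 183.3575] feeder xy@z.108 [-0.1472 -0.0091] @.09 [-0.1463 -0.0051]
[280 179  29  19  73] [298.3014 191.2055] feeder xy@z.108 [-0.1253 -0.0224] @.09 [-0.124  -0.0187]
[313 181  12  12 106] [318.7075 186.1604] feeder xy@z.108 [-0.0841 -0.0036] @.09 [-0.082   0.0005]
[332 183  12  11 104] [337.4038 188.0288] feeder xy@z.108 [-0.044  -0.0003] @.09 [-0.0411  0.0038]
```

Everything was released cleanly. Next is a numeric check of bottle 4's lateral position from the last wrist picture.

```bash
python3 - <<'E'
from h import *
d=np.load("w5.npz");s=dict(tcp_pos=d["p"],tcp_rot=d["r"]);w=cv2.imread("pics/w5.png")
h=cv2.cvtColor(w,cv2.COLOR_BGR2HSV).astype(int);m=(h[...,0]<20)&(h[...,1]>140)&(h[...,2]>50)
rows=[322,330,338,344]
for r in rows:
    x=np.nonzero(m[r,190:310])[0]+190;print("meas",r,x.min(),x.max(),(x.min()+x.max())/2)
th=np.linspace(0,2*np.pi,200)
for Y in(-.006,-.003,0):
    pts=[]
    # closest-fit x from contact: follower face
    for z in np.linspace(.012,.06,25):
        q=proj("wrist",F2W(p0,np.c_[-.0795+.0205*np.cos(th),Y+.0205*np.sin(th),np.full(200,z)]),s);pts.append(q)
    q=np.vstack(pts);o=[]
    for r in rows:
        k=abs(q[:,1]-r)<1.5;o.append((round(q[k,0].min(),1),round(q[k,0].max(),1)))
    print(Y,o)
# fence base and follower back
L=lambda q:np.array(q,float)/2.3625+[140,130]-.3
b=ray("wrist",L([[365,20],[363,110]]),.006,s);print("fence base y",((b[:,:2]-p0[:2])@T0.T))
f=ray("wrist",L([[174,182],[367,182]]),.048,s);print("follower back top",((f[:,:2]-p0[:2])@T0.T))
f=ray("wrist",L([[189,416],[355,416]]),.048,s);print("follower front top",((f[:,:2]-p0[:2])@T0.T))
E
```

```text
meas 322 220 279 249.5
meas 330 219 283 251.0
meas 338 218 283 250.5
meas 344 217 287 252.0
-0.006 [(np.float64(210.5), np.float64(278.1)), (np.float64(209.0), np.float64(278.8)), (np.float64(207.6), np.float64(279.6)), (np.float64(206.7), np.float64(280.2))]
-0.003 [(np.float64(215.5), np.float64(283.0)), (np.float64(214.2), np.float64(284.0)), (np.float64(212.9), np.float64(284.9)), (np.float64(212.1), np.float64(285.7))]
0 [(np.float64(220.5), np.float64(288.0)), (np.float64(219.4), np.float64(289.1)), (np.float64(218.2), np.float64(290.2)), (np.float64(217.5), np.float64(291.1))]
fence base y [[-0.1897  0.023 ]
 [-0.1672  0.0232]]
follower back top [[-0.1641 -0.0191]
 [-0.164   0.0195]]
follower front top [[-0.1085 -0.0181]
 [-0.1084  0.0188]]
```

Bottle 4 sits about 2 mm from the lane's middle, the follower is square and about 0.5 mm off the middle, and bottles 3 and 4 are touching. I'm handing in.

```bash
python3 -c "
from bench import *
print(job_done())"
```

```text
the job is handed in; nothing more can be done
None
```

The row was pressed onto the sprung stop with about 6.5 N over the sliding force. The follower was then eased off and released, square in the lane against bottle 4, and the job is handed in. The final stop force and bottles 1 and 2 inside the housing could not be checked directly, and no verdict came back.

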